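# Slide the cedar tile out over the shelf edge

### The job

With the fingertips, push the cedar tile flat along the low enamel shelf towards the robot until the dark line across the tile lies right above the shelf's front edge, so 30 mm of it sticks out for a player to take hold of, and leave it square to that edge. Never lift or tip the tile, leave everything else on the shelf where it stands, and back away clear at the end.

Things in the scene. Friction and masses are not known exactly. Their poses are not given: they have to be found in the camera images.
- shelf: low fixed shelf of chipped cream enamel steel standing on the table, 280 mm deep (its x) by 620 mm wide (its y), top face 70 mm above the table. Origin: centre of its underside, on the table; +x points away from the robot, towards the back. The front edge is at x = -140 mm in this frame, straight and without a lip, open beneath. The shelf is turned by up to 9 degrees
- shelf_edge (a point): middle of the shelf's front top edge; axes as the shelf (x towards the back of the shelf, y along the edge, z up)
- tile: loose flat rectangular cedar wood tile, 92 mm (its x) by 110 mm (its y) by 8 mm thick, about 40 g, lying flat on the shelf a few cm behind the front edge, turned by up to 20 degrees from square. Origin: centre of its underside, at shelf-top height; x runs from the lined front part (-x, nearer the robot) to the plain back edge (+x), z up. Slides with dry friction and stays where it is left
- tile_line (a point): middle of the dark 3 mm wide straight line across the top of the tile, 30 mm from and parallel to its front edge (16 mm to -x of the tile's centre, 8 mm above its underside)
- canister: olive green screw-top aluminium canister, 63 mm diameter, 108 mm tall; bystander. Origin: centre of underside
- goblin: rust-red clay goblin figure, 62 mm tall, 60 mm over the ears; bystander. Origin: centre of underside
- cup: dark wooden dice cup, 64 mm diameter, 75 mm tall; bystander. Origin: centre of underside
- pawn: pale wooden pawn, 36 mm diameter foot, 56 mm tall; bystander. Origin: centre of underside
- die: white bakelite die, 25 mm cube; bystander beside the tile's way. Origin: centre of underside
- compass: round brass compass, 56 mm diameter, 12 mm tall, with a small bow on its side; bystander beside the tile's way. Origin: centre of underside
There are look-alikes about, which are no part of the job. What is meant by the tile is not blue, grey or pink, and is the larger of those in its own colour.

How it is judged (in metres and radians):
On the way:
1. the fingers push on the tile (contact force between the fingers and tile above 0.02 N), for 0.05 s.
At the end, for the whole second after the job is handed in: the tile lies flat and still on the shelf, the middle of its dark line within 6 mm of the shelf's front edge (overhang 24 to 36 mm), square to that edge within 8 degrees, and the other six things are within 12 mm of where they stood (x of tile_line in the frame of shelf_edge between -0.006 and 0.006 m and angle between the x axis of tile and the x axis of shelf, either way round below 0.14 rad and angle between tile's own z axis and vertical below 0.05 rad and height (world z) of tile between 0.066 and 0.074 m and linear speed of tile below 0.01 m/s and distance of each of canister, goblin, cup, pawn, die, compass from where it was at the start of the episode below 0.012 m); the robot touches nothing.
It fails at once if the tile is lifted off the shelf (its centre more than 10 mm up) (height (world z) of tile above 0.08 m).
It fails at once if the tile is tipped up or over the edge (more than 12 degrees) (angle between tile's own z axis and vertical above 0.21 rad).
It fails at once if one of the other things on the shelf is moved by more than 12 mm (distance of any of canister, goblin, cup, pawn, die, compass from where it was at the start of the episode above 0.012 m).
It also fails if it takes over 38 s, if anything falls off the work surface, if the arm or the gripper's body presses on something with over 40 N, if the wrist force passes 120 N, or if a joint passes its speed limit or range.

### The arm

A 7-joint arm with a two-finger parallel gripper is mounted at the origin on the work surface. World frame = base frame: x ahead of the robot, y to its left, z up, the work surface at z = 0. Lengths are in m, angles in degrees, forces in N, time in s.
With the tool pointing down it reaches from about 0.425 to 1.025 m from the base axis. Payload 3.6 kg.
Tool frame: the origin (TCP) lies at the very end of the fingers, on their centre line; the grasp point (between the pads) lies 19 mm behind it (grip_depth is the distance from the TCP to the grasp point, in m); z points along the fingers, y is the line along which they close (so a half turn about z gives the same grasp; the last joint's range is limited). The gripper opens to 85 mm and grips with 20 to 120 N. Pads are 22 mm wide; open, the fingers measure 114 mm over their backs; the gripper's body (76 mm by 85 mm) begins 54 mm behind the grasp point. The pads swing forward as they close: fully open they stand 13 mm farther back than shut.
Start: joints at [-74.857, 33.873, 2.773, 92.16, -1.908, 54.013, -1.931], TCP at [0.254, 0.679, 0.231] pointing down, gripper open.
Joint ranges: [-153.93, 153.93], [-27.13, 128.08], [-72.61, 78.16], [10.71, 143.7], [-87.88, 267.88], [4.46, 118.87], [-176.78, 176.78]. Speed limits (degrees/s): [147.25, 147.25, 180, 180, 180, 180, 180].

### API

Orientations are given as a 3x3 rotation matrix whose columns are the frame's x, y, z axes.
In Python, from station import read_state, grab_frame, calibration, finish_job, grip_depth gives the robot as it stands. The module is installed in compiled form; this text tells all that it offers.
- The arm moves only by the shell command python3 -m crank 'ROWS' [FORCE]. ROWS is JSON, one flat list of numbers, 7 for each row, row after row: the opening in per cent of the stroke, from 0 (shut) to 100 (fully open), then the shift along the tool's x, y, z in m, then the turn, a rotation vector about the tool's x, y, z in rad. A call has exactly 5 rows; each row shifts and turns the commanded pose from where the row before left it, along the tool's axes as they then stand; what a row does not reach is not made up. A row lasts 1/8 s, in which the tool goes at most 62.5 mm and 10.7 degrees, less where a joint would pass 70% of its speed; a pose out of reach is approached as far as the arm can. A call with a gripper value outside its range is refused whole. The fingers move at their own pace and stop on an object; FORCE is the grip in N (left out, the last holds). Time passes only in rows, so rows that do not move let the fingers close, or fill a call up. It gives the time, the measured TCP pose, the force, the opening and the grip force at its end, in the units of the state.
- read_state(): the state, without advancing time (a new reading comes with each control period).
- grab_frame(name): name is "scene" or "top"; returns (picture, depth): 480x640x3 uint8, red, green, blue; 480x640 float32, m along the optical axis (not along the pixel's ray), 0 where there is no reading.
- calibration(name): a dict with "K" (3x3 intrinsics, pixels), "rvec" (rotation vector, rad) and "tvec" (3), from world to camera coordinates, as OpenCV has them. Camera axes: x right, y down, z forward; pixel columns grow to the right and rows downward; lengths in m; the calibration is good to about 2 mm. A picture is of the moment at which its call begins. calibration takes no time and is no camera call.
- finish_job(): hands the job in; it is judged then, once.
The state is a dict: "t": time; "q": joint angles; "dq": joint speeds; "joint_efforts": joint torques, N m; "tool_pos": TCP position; "eef_rot": TCP orientation; "force": force on the tool from outside, world axes, zero at the start; "wrist_torque": the same for the moment, N m; "opening": finger opening in m; "grasp_force": force on a finger pad.
Only numpy, scipy, OpenCV 4.12 (cv2) and the standard library are available. Lean on these libraries where they do the work, as an engineer would, in place of code of your own. Each camera call takes 0.05 s, during which the arm holds its last target. There are 200 camera calls.

## Working session

There is one attempt and no reset: what is moved stays moved. The work goes in short steps, Python scripts to look and compute and a shell command to move; the robot and the scene stay as the last step left them, time stands still between calls to the robot, and variables do not carry over. Pictures are saved under pics/ and viewed, at most 10 in all, crops included, and the job is handed in when it is done.

```bash
mkdir -p pics; cat > h.py <<'E'
import numpy as np,cv2
from station import *
def cam(n):
    c=calibration(n);K=np.array(c["K"],float);R=cv2.Rodrigues(np.array(c["rvec"],float))[0];t=np.array(c["tvec"],float).ravel();return K,R,t
def onplane(n,uv,z):
    K,R,t=cam(n);o=-R.T@t;out=[]
    for u,v in uv:
        d=R.T@np.linalg.inv(K)@[u,v,1];out.append(o+d*(z-o[2])/d[2])
    return np.array(out)
def proj(n,P):
    K,R,t=cam(n);p=(np.array(P)@R.T+t)@K.T;return p[:,:2]/p[:,2:]
E
python3 - <<'E'
from h import *
s=read_state();print(s["t"],s["tool_pos"],np.round(s["eef_rot"],3),s["opening"],grip_depth)
for n in("scene","top"):
    p,d=grab_frame(n);cv2.imwrite(f"pics/{n}0.png",p[:,:,::-1]);np.savez(f"{n}0.npz",p=p,d=d)
    K,R,t=cam(n);print(n,-R.T@t,K[0,0])
E
```

```text
0.0 [0.25360124 0.67832434 0.23013769] [[-0.937  0.35  -0.001]
 [ 0.35   0.937 -0.002]
 [-0.    -0.002 -1.   ]] 0.08555184104568345 0.0187
scene [1.19503206 0.05322313 1.02379316] 558.7874361202755
top [0.43414718 0.03666501 1.06249303] 538.5075015727992
```

View pics/top0.png

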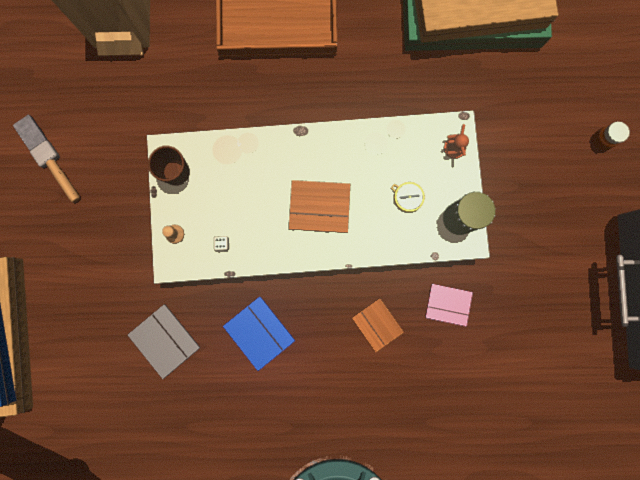

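View pics/scene0.png

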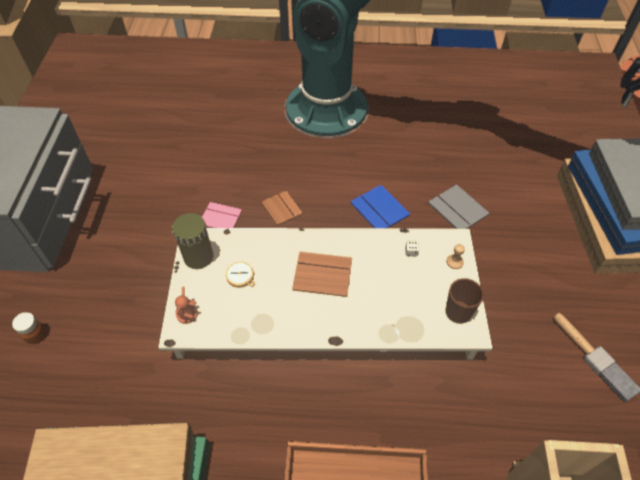

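Top view: the shelf's front edge runs from about (155,283) to (489,258). There are two cedar-coloured tiles, the large one on the shelf at (320,206) and a small one on the table at (378,325). Grey (163,341), blue (259,333) and pink (450,305) are ruled out by colour. The one on the shelf fits as the larger cedar tile; I'll confirm it in an enlarged crop.

```bash
python3 - <<'E'
from h import *
p=np.load("top0.npz")["p"]
c=p[165:285,265:425][:,:,::-1]
cv2.imwrite("pics/crop0.png",cv2.resize(c,None,fx=5,fy=5,interpolation=cv2.INTER_CUBIC))
e=[(155,283),(489,258),(473,111),(148,135)]
w=onplane("top",e,.07);print(w.round(4),[np.linalg.norm(w[i]-w[i-1]).round(3) for i in range(4)])
E
```

```text
[[ 0.4493  0.3252  0.07  ]
 [ 0.4834 -0.2902  0.07  ]
 [ 0.7621 -0.2743  0.07  ]
 [ 0.7281  0.3409  0.07  ]] [np.float64(0.279), np.float64(0.616), np.float64(0.279), np.float64(0.616)]
```

View pics/crop0.png

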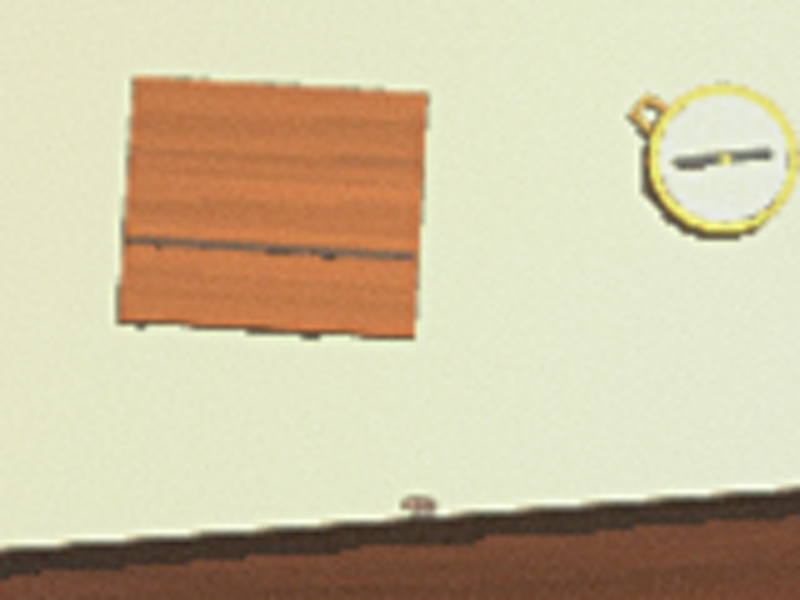

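The crop confirms it: a plain cedar tile with a dark line across its front part. Crop corners are (133,77), (428,93), (415,339), (118,323), and the line ends at (124,240) and (413,256).

```bash
cat >> h.py <<'E'
def shelf():
    w=onplane("top",[(155,283),(489,258),(473,111),(148,135)],.07)[:,:2]
    y=(w[0]-w[1])+(w[3]-w[2]);y/=np.linalg.norm(y);x=np.array([y[1],-y[0]])
    return (w[0]+w[1])/2,x,y
def sh(P):
    e,x,y=shelf();d=np.array(P)[...,:2]-e;return np.stack([d@x,d@y],-1)*1000
def world(a,b):
    e,x,y=shelf();return e+x*a/1000+y*b/1000
E
python3 - <<'E'
from h import *
f=lambda L,x0,y0,s:[(x0+(u+.5)/s-.5,y0+(v+.5)/s-.5) for u,v in L]
t=onplane("top",f([(133,77),(428,93),(415,339),(118,323)],265,165,5),.078)
l=onplane("top",f([(124,240),(413,256)],265,165,5),.078)
e=onplane("top",f([(0,550),(800,488)],265,165,5),.07)
print(shelf(),"tile",sh(t).round(1),"line",sh(l).round(1),"edge",sh(e).round(1))
print([np.linalg.norm(t[i]-t[i-1]).round(4) for i in range(4)])
c=sh(t).mean(0);print("centre",c)
d=t[1]-t[0];D=sh(t);print("angle",np.degrees(np.arctan2(D[0,0]-D[1,0],D[0,1]-D[1,1])))
s=read_state();R=np.array(s["eef_rot"]);g=np.r_[world(c[0]+46+40,c[1]),.2]
print("goal",g,"shift tool",R.T@(g-s["tool_pos"]))
E
```

```text
(array([0.46634123, 0.01751231]), array([0.99847456, 0.05521369]), array([-0.05521369,  0.99847456])) tile [[171.2  44.6]
 [157.  -64. ]
 [ 65.9 -51.8]
 [ 80.   56.6]] line [[110.6  52.3]
 [ 96.7 -53.6]] edge [[   0.3  106.1]
 [   1.2 -189.3]]
[np.float64(0.092), np.float64(0.1096), np.float64(0.0919), np.float64(0.1093)]
centre [118.53540028  -3.64965575]
angle 7.460128534522104
goal [0.67076613 0.02516137 0.2       ] shift tool [-0.61945763 -0.46573443  0.03125922]
```

```bash
python3 -m crank '[0,-0.041,-0.031,0,0,0,0, 0,-0.041,-0.031,0,0,0,0, 0,-0.041,-0.031,0,0,0,0, 0,-0.041,-0.031,0,0,0,0, 0,-0.041,-0.031,0,0,0,0]' 20; python3 -m crank '[0,-0.041,-0.031,0,0,0,0, 0,-0.041,-0.031,0,0,0,0, 0,-0.041,-0.031,0,0,0,0, 0,-0.041,-0.031,0,0,0,0, 0,-0.041,-0.031,0,0,0,0]'; python3 -m crank '[0,-0.041,-0.031,0,0,0,0, 0,-0.041,-0.031,0,0,0,0, 0,-0.041,-0.031,0,0,0,0, 0,-0.041,-0.031,0,0,0,0, 0,-0.041,-0.031,0,0,0,0]'; python3 -m crank '[0,0,0,0,0,0,-0.137, 0,0,0,0,0,0,-0.137, 0,0,0,0,0,0,-0.137, 0,0,0,0,0,0,0, 0,0,0,0,0,0,0]'
cat > st.py <<'E'
from h import *
s=read_state();R=np.array(s["eef_rot"]);p=np.array(s["tool_pos"]);e,x,y=shelf()
print("t",s["t"],"tcp",p.round(4),"shelf mm",sh(p).round(1),"f",np.round(s["force"],2),"op",s["opening"])
print("tool y vs shelf y deg",np.degrees(np.arctan2(R[:2,1]@x,R[:2,1]@y)).round(2),"z",R[:,2].round(3))
E
python3 st.py
```

```text
t: 0.72
tool_pos: [0.3923, 0.4604, 0.231]
eef_rot: [[-0.937, 0.35, -0.0], [0.35, 0.937, -0.001], [0.0, -0.001, -1.0]]
force: [0.8, 0.0, -0.8]
opening: 0.0
grasp_force: 0.0
t: 1.35
tool_pos: [0.5299, 0.2436, 0.231]
eef_rot: [[-0.937, 0.35, -0.0], [0.35, 0.937, -0.0], [0.0, -0.0, -1.0]]
force: [0.6, 0.4, -0.2]
opening: -0.0001
grasp_force: 0.0
t: 1.98
tool_pos: [0.6675, 0.0268, 0.2309]
eef_rot: [[-0.937, 0.35, -0.001], [0.35, 0.937, 0.0], [0.001, -0.0, -1.0]]
force: [-0.2, 0.5, -0.7]
opening: -0.0001
grasp_force: 0.0
t: 2.6
tool_pos: [0.6669, 0.0281, 0.231]
eef_rot: [[-0.999, -0.051, -0.001], [-0.051, 0.999, -0.0], [0.001, -0.0, -1.0]]
force: [0.4, -0.7, 0.2]
opening: -0.0001
grasp_force: 0.0
t 2.6 tcp [0.6669 0.0281 0.231 ] shelf mm [200.8  -0.5] f [ 0.4  -0.74  0.22] op -6.305256431344965e-05
tool y vs shelf y deg 0.23 z [-0.001 -0.    -1.   ]
```

```bash
python3 -m crank '[0,0,0,0.045,0,0,0, 0,0,0,0.045,0,0,0, 0,0,0,0.045,0,0,0, 0,0,0,0.015,0,0,0, 0,0,0,0.0075,0,0,0]' | head -2;python3 st.py; python3 -m crank '[0,0.006,0,0,0,0,0, 0,0.006,0,0,0,0,0, 0,0.006,0,0,0,0,0, 0,0.006,0,0,0,0,0, 0,0.006,0,0,0,0,0]'|head -2;python3 st.py;  python3 -m crank '[0,0.006,0,0,0,0,0, 0,0.006,0,0,0,0,0, 0,0.006,0,0,0,0,0, 0,0.006,0,0,0,0,0, 0,0.006,0,0,0,0,0]'|head -2; python3 st.py
python3 - <<'E'
from h import *
p,d=grab_frame("top");cv2.imwrite("pics/top1.png",cv2.resize(p[165:285,265:425][:,:,::-1],None,fx=5,fy=5,interpolation=cv2.INTER_CUBIC))
E
```

```text
t: 3.22
tool_pos: [0.6674, 0.0283, 0.0736]
t 3.225 tcp [0.6674 0.0283 0.0736] shelf mm [201.4  -0.4] f [ 0.3  -0.37  0.92] op -5.89807861774758e-05
tool y vs shelf y deg 0.14 z [ 0. -0. -1.]
t: 3.85
tool_pos: [0.6371, 0.0266, 0.0742]
t 3.85 tcp [0.6371 0.0266 0.0742] shelf mm [171.   -0.4] f [ 0.14 -0.16  0.47] op 6.13009763645342e-05
tool y vs shelf y deg 0.11 z [ 0.001  0.    -1.   ]
t: 4.47
tool_pos: [0.6068, 0.025, 0.0738]
t 4.475 tcp [0.6068 0.025  0.0738] shelf mm [140.7  -0.3] f [-0.38 -0.21  0.17] op -0.00011688145523393416
tool y vs shelf y deg 0.11 z [ 0. -0. -1.]
```

View pics/top1.png

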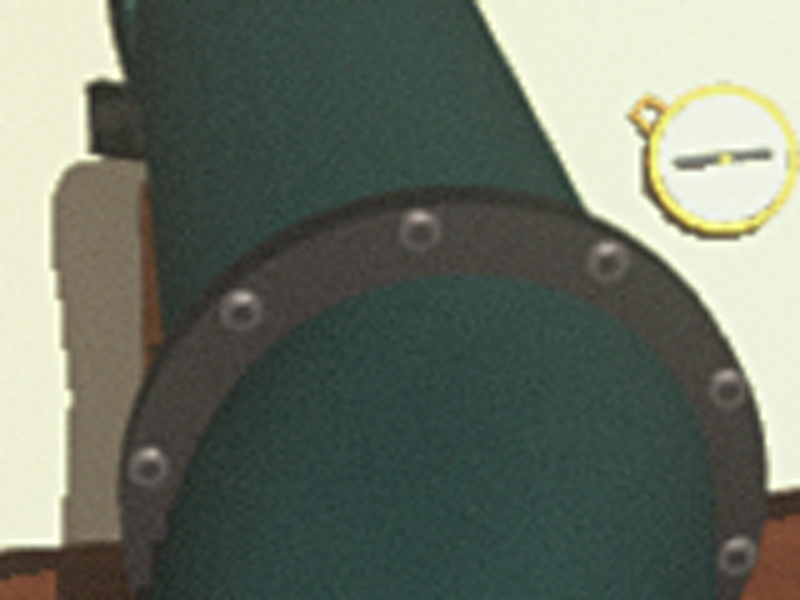

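The arm hides the tile in the top view and only a sliver of its left edge shows near (150,280); the compass hasn't moved. I'll use the scene camera instead.

```bash
python3 - <<'E'
from h import *
p,d=grab_frame("scene");cv2.imwrite("pics/scene1.png",cv2.resize(p[195:315,250:410][:,:,::-1],None,fx=5,fy=5,interpolation=cv2.INTER_CUBIC))
E
```

```text
(no output)
```

View pics/scene1.png

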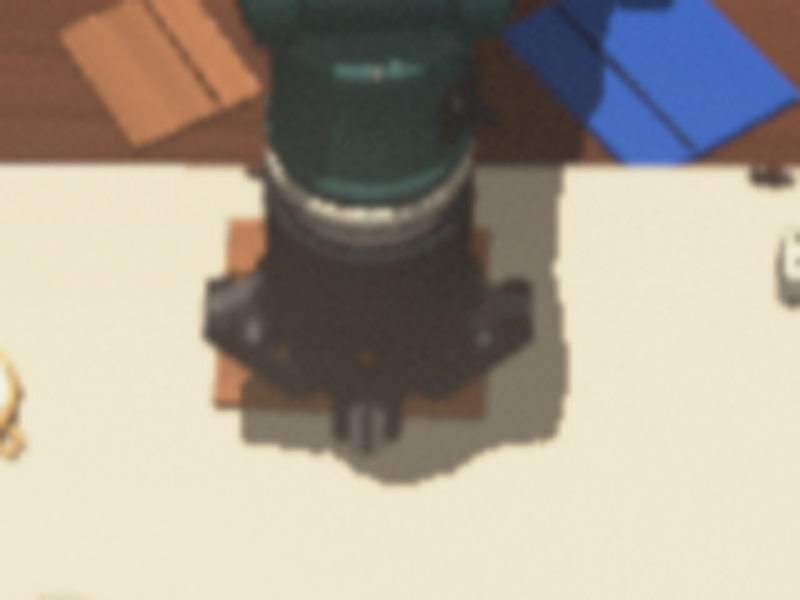

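The scene crop shows the tile's back corners at about (213,405) and (487,415) with the shelf edge level at row 163. The fingers press mid-edge and the tile has come round to about 2° off square. I'll push on to roughly 12 mm short of the target.

```bash
python3 -m crank '[0,0.0055,0,0,0,0,0, 0,0.0055,0,0,0,0,0, 0,0.0055,0,0,0,0,0, 0,0.0055,0,0,0,0,0, 0,0.0055,0,0,0,0,0]'|head -2; python3 -m crank '[0,0.0055,0,0,0,0,0, 0,0.0055,0,0,0,0,0, 0,0.0055,0,0,0,0,0, 0,0.0055,0,0,0,0,0, 0,0.0055,0,0,0,0,0]'|head -2; python3 st.py; python3 - <<'E'
from h import *
p,d=grab_frame("scene");cv2.imwrite("pics/scene2.png",cv2.resize(p[195:315,250:410][:,:,::-1],None,fx=5,fy=5,interpolation=cv2.INTER_CUBIC))
E
```

```text
t: 5.2
tool_pos: [0.5793, 0.0234, 0.0738]
t: 5.82
tool_pos: [0.5519, 0.022, 0.0738]
t 5.825 tcp [0.5519 0.022  0.0738] shelf mm [85.7 -0.2] f [-0.11 -0.54  0.14] op -7.75805906970322e-05
tool y vs shelf y deg 0.11 z [ 0. -0. -1.]
```

View pics/scene2.png

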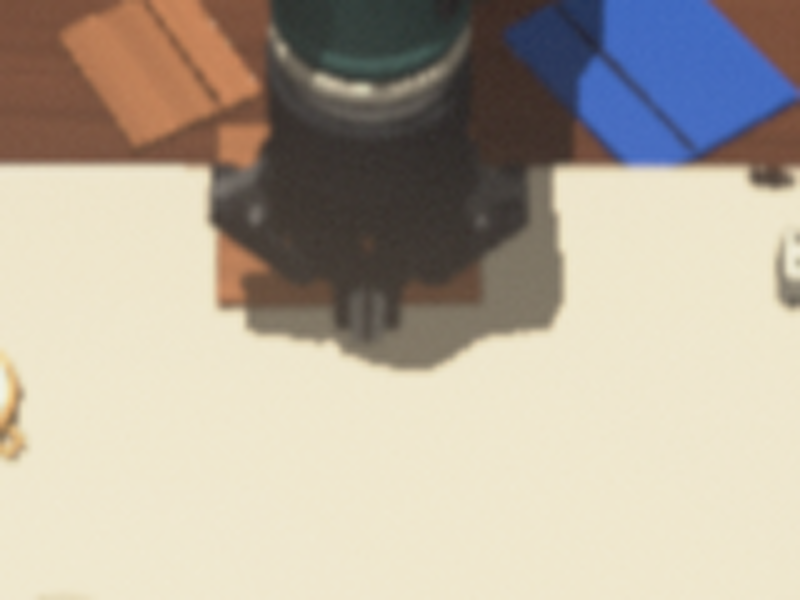

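The tile is now square to the edge: its back edge runs from (217,306) to (481,305) and its front already overhangs at (220,125).

```bash
python3 - <<'E'
from h import *
f=lambda L,x0,y0,s:[(x0+(u+.5)/s-.5,y0+(v+.5)/s-.5) for u,v in L]
print("back bottom",sh(onplane("scene",f([(217,307),(481,306)],250,195,5),.07)).round(1),"edge",sh(onplane("scene",f([(100,163),(650,163)],250,195,5),.07)).round(1),"front left top",sh(onplane("scene",f([(220,124)],250,195,5),.078)).round(1))
E
```

```text
back bottom [[ 73.8 -62.6]
 [ 72.9  46.8]] edge [[  -1.1 -115.3]
 [  -2.   121.2]] front left top [[-16.4 -63.9]]
```

```bash
python3 -m crank '[0,0.003,0,0,0,0,0, 0,0.003,0,0,0,0,0, 0,0.003,0,0,0,0,0, 0,0.002,0,0,0,0,0, 0,0.001,0,0,0,0,0]'|head -2; python3 st.py; python3 -m crank '[0,-0.01,0,0,0,0,0, 0,-0.02,0,0,0,0,0, 0,-0.03,0,0,0,0,0, 0,-0.03,0,-0.02,0,0,0, 0,0,0,-0.05,0,0,0]'|head -2;  python3 -m crank '[0,0,0,-0.06,0,0,0, 0,0,0.05,-0.03,0,0,0, 0,0,0.06,0,0,0,0, 0,0,0.06,0,0,0,0, 0,0,0.06,0,0,0,0]'|head -2; python3 -m crank '[0,0,0.06,0,0,0,0, 0,0,0.06,0,0,0,0, 0,0,0.06,0,0,0,0, 0,0,0,0,0,0,0, 0,0,0,0,0,0,0]'|head -2; python3 st.py;  python3 - <<'E'
from h import *
p,d=grab_frame("top");cv2.imwrite("pics/top3.png",cv2.resize(p[195:315,250:410][:,:,::-1],None,fx=5,fy=5,interpolation=cv2.INTER_CUBIC))
a=np.load("top0.npz")["p"].astype(int);m=np.abs(p.astype(int)-a).max(2)
for n,(u,v) in dict(can=(472,215),gob=(457,143),cup=(168,165),pawn=(173,233),die=(221,243),comp=(408,197)).items(): print(n,(m[v-20:v+20,u-20:u+20]>40).sum())
E
```

```text
t: 6.5
tool_pos: [0.5402, 0.0214, 0.0738]
t 6.5 tcp [0.5402 0.0214 0.0738] shelf mm [74.  -0.2] f [ 0.37 -0.33  0.3 ] op 2.8444572748605542e-05
tool y vs shelf y deg 0.11 z [ 0. -0. -1.]
t: 7.12
tool_pos: [0.6321, 0.0265, 0.1427]
t: 7.75
tool_pos: [0.6184, 0.2579, 0.2342]
t: 8.38
tool_pos: [0.6086, 0.4354, 0.2333]
t 8.375 tcp [0.6086 0.4354 0.2333] shelf mm [165.1 409.4] f [ 1.4   0.1  -0.09] op 5.514948254739377e-05
tool y vs shelf y deg 0.08 z [ 0.    -0.001 -1.   ]
can 0
gob 0
cup 0
pawn 0
die 0
comp 0
```

View pics/top3.png

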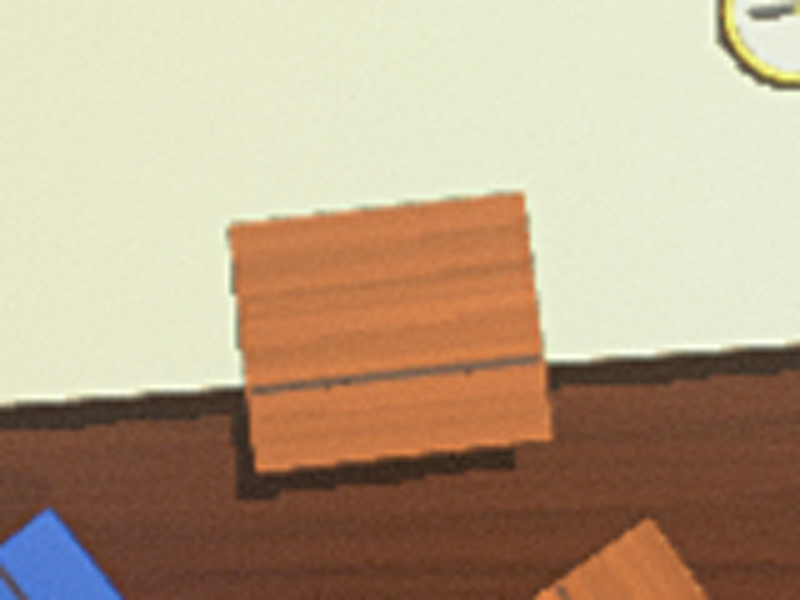

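The line, from (250,389) to (540,358), lies on the shelf edge, which runs from (0,405) to (800,345). The back corners are (230,224) and (523,193), and the other things look untouched. I'll put numbers on it.

```bash
python3 - <<'E'
from h import *
f=lambda L,x0,y0,s:[(x0+(u+.5)/s-.5,y0+(v+.5)/s-.5) for u,v in L]
g=lambda L,z:sh(onplane("top",f(L,250,195,5),z)).round(1).tolist()
print("line",g([(250,389),(540,358)],.078),"edge",g([(0,405),(235,387),(550,362),(800,345)],.07),"front/back",g([(256,473),(551,439),(230,226),(523,194)],.078))
E
```

```text
line [[-0.7, 41.5], [2.7, -65.0]] edge [[0.6, 133.8], [0.7, 47.1], [1.3, -69.2], [0.6, -161.5]] front/back [[-31.3, 41.5], [-26.9, -66.5], [59.5, 44.5], [63.2, -63.7]]
```

The line's middle is within about 1 mm of the edge, the tile is about 2° off square, and the arm is clear.

```bash
python3 -c "from station import *;print(finish_job())"
```

```text
the job is handed in; nothing more can be done
None
```

I pushed the cedar tile until its dark line lay within about 1 mm of the shelf's front edge and about 2° off square by my last picture; nothing else on the shelf moved, the arm was clear, and I handed the job in at about 8.5 s without being shown a verdict.

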